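# Dip the soap bottle and fit the pump that suits its depth

## Robot

A 6-joint arm with a two-finger parallel gripper is mounted at the origin on a cart in front of the work surface, level with it; the furniture and walls round the work are solid. World frame = base frame: x ahead of the robot, y to its left, z up, the work surface at z = 0. Lengths are in m, angles in rad, forces in N, time in s.
With the tool pointing down it reaches from about 0.325 to 0.875 m from the base axis. Payload 4.4 kg.
Tool frame: the origin (TCP) lies midway between the tips of the shut fingers; the grasp point (between the pads) lies 19 mm behind it (tcp_to_grasp is the distance from the TCP to the grasp point, in m); x points along the fingers, y is the direction in which the jaws open and shut, and the axes are right-handed (so a half turn about x gives the same grasp; the last joint's range is limited). The gripper opens to 85 mm and grips with 20 to 120 N. Pads are 22 mm wide; open, the fingers measure 114 mm over their backs; the gripper's body (76 mm by 85 mm) begins 54 mm behind the grasp point. The pads swing forward as they close: fully open they stand 13 mm farther back than shut.
Start: joints at [-1.379, 0.207, 1.542, -0, 1.393, -0.15], TCP at [0.193, -0.542, 0.231] pointing down, gripper open.
Joint ranges: [-2.73, 2.73], [-0.86, 2.22], [0.23, 2.46], [-1.11, 4.25], [0.08, 2.63], [-2.82, 2.82]. Speed limits (rad/s): [2.79, 2.79, 3.14, 3.14, 3.14, 3.14].

## Interface

Orientations are given as a unit quaternion [w, x, y, z].
In Python, from station import state, capture, hand_in, find_in, regions_of, place_of, tcp_to_grasp gives the robot as it stands.
- The arm moves only by the tool jog_arm, never from a script. Its argument "plan" is a list of rows, each a list of 2 entries, a list of its own where there are three numbers: the shift along the tool's x, y, z in mm, then the turn, a rotation vector about the tool's x, y, z in degrees. A call has 1 to 10 rows; each row is the pose to reach, as a shift and turn from the pose commanded when the call began, along the tool's axes at that moment; what a row does not reach only later rows make up. A row lasts 1/10 s, in which the tool goes at most 50 mm and 8.59 degrees, less where a joint would pass 70% of its speed; a pose out of reach is approached as far as the arm can. A call with a gripper value outside its range is refused whole. "grip" is the closure, from 0 (fully open) to 1 (shut), set as the call begins (left out, the last holds). The fingers move at their own pace and stop on an object; "newtons" is the grip in N (left out, the last holds). Time passes only in rows, so rows that repeat a pose let the fingers close. It gives the time, the measured TCP pose, the force and the opening at its end, in the units of the state.
- state(): the state, without advancing time (a new reading comes with each control period).
- capture(name): name is "side" or "top" or "wrist"; returns a dict with "img" (420x560x3 uint8, red, green, blue), "vfov" (degrees; the focal length in pixels is half the picture's height over the tangent of half this angle, whatever the lens; pixels are square), "cx", "cy" (the principal point, pixels), "world_from_camera" (4x4, takes a point from camera to world coordinates). Camera axes: x right, y up, looking along -z (the intrinsics and any distortion apply to the point x, -y, -z); pixel columns grow to the right and rows downward; lengths in m; the calibration is good to about 2 mm. A picture is of the moment at which its call begins. There is no depth.
- hand_in(): hands the job in, once; it reports no verdict.
Trained networks look in the newest picture that a camera, given by its name, has taken for a name from the list of things; names that differ only in an ending like _2 or _b are one class to them, and where a whole thing is asked for, a point or a joint stands for the part that bears it (a point fixed in the world has none). Each returns a list of dicts, best first, with "score" (0 to 1); they miss things now and then, are a little off and sometimes report something else, mostly with a low value. They report only what shows in the picture. A call takes as long as a camera call. They do not tell look-alikes from the thing itself.
- find_in(camera, thing): "position" ([x, y, z] in m, in world coordinates, good to about 4 mm: the middle of the surface that is visible of it).
- regions_of(camera, thing): "region" (420x560 bool, what is visible of it).
- place_of(camera, thing): "position" ([x, y, z] in m, in world coordinates, good to about 4 mm: a listed point, or the origin of a listed thing).
The state is a dict: "clock": time; "qpos": joint angles; "joint_velocities": joint speeds; "joint_efforts": joint torques, N m; "ee_pos": TCP position; "orientation": TCP orientation; "force": force on the tool from outside, world axes, zero at the start; "moment": the same for the moment, N m; "width": finger opening in m.
Only numpy, scipy, OpenCV 4.12 (cv2) and the standard library are available. Lean on these libraries where they do the work, as an engineer would, in place of code of your own. Each camera call takes 0.05 s, during which the arm holds its last target. There are 200 camera calls.

## Task

Find out how deep the grey-green soap bottle is inside: slide the dip rod into it gently until it touches the bottom, read how much still sticks out, and put the rod back upright in its hole in the wooden stand. Then take the pump with the longest tube that still clears the bottle's bottom and press it gently into the neck until its collar sits flush on the rim. Leave the bottle standing upright, the other two pumps in the stand, and the things around alone.

Things in the scene. Friction and masses are not known exactly. Their poses are not given: they have to be found in the camera images.
- bottle: Loose soap bottle, opaque matt grey-green stoneware, 0.6 to 0.9 kg, 118 mm tall, belly 85 mm across, upright on the worktop; origin at the centre of its underside, z up its axis. Below the neck the inside is 73 mm wide and ends in a flat rigid bottom at an unknown depth, 57 to 104 mm below the rim (its foot is thick and differs from bottle to bottle).
- mouth (a point): Centre of the bottle's mouth, level with its rim, 118 mm above its underside; z up its axis. The neck is 35 mm across outside, its round bore 23 mm; a springy black silicone ring 6 mm below the rim narrows the bore to about 18.5 mm.
- rod_grip (a point): Point on the axis of the wooden dip rod where it is best held, 130 mm above its lower end and 25 mm below its upper end. The rod is a plain round beech dowel, 12 mm across and 155 mm long, 50 g, with a dark ring every 10 mm; z runs along it, upward. At the start it stands upright in its hole in the stand.
- rod_tip (a point): Centre of the lower end of the dip rod.
- stand: Fixed beech stand, 80 (x) x 290 (y) x 100 mm high; origin at the centre of its underside, z up. Its 16 mm top board has four through holes in a row along its y: 16 mm for the dip rod at y = +105 mm and 24 mm for the pumps at y = +20, -45 and -110 mm. A foot board, top 10 mm above the worktop, carries the rod's lower end; sides open.
- rod_hole (a point): Centre of the dip rod's hole, level with the top of the stand's top board; the hole is 16 mm wide, chamfered 2 mm.
- rice_bowl: White rice bowl on the draining board, 115 mm wide, 51 mm high, origin at the centre of its underside; a bystander.
- salt_shaker: Salt shaker, clear glass with a grey cap, at the back of the worktop near the hob, 44 mm wide, 90 mm high, origin at the centre of its underside; a bystander.
- pump_short_grip (a point): Centre of the brushed-silver head of the pump with the 54 mm tube; z up its axis. Loose, 60 g; starts upright in any one of the stand's three 24 mm holes, collar on the board. The head is a round barrel 28 mm across, from 9 to 35 mm above the collar's underside (this point: 23 mm above it). A spout reaches 46 mm out along +x near the top: close the fingers along y.
- pump_short_collar (a point): Centre of the underside of that pump's collar (31 mm across), which lands on the bottle's rim. Below it: a black push-in stopper 20.5 mm across, 16 mm long, its foot tapered to 16 mm. Pressing it home through the bottle's silicone ring takes some 4 to 10 N.
- pump_short_tip (a point): Lower end of that pump's milky dip tube, 8 mm across, 54 mm below the collar's underside.
- pump_mid_grip (a point): Centre of the black head of the pump with the 71 mm tube; z up its axis. Loose, 60 g; starts upright in any one of the stand's three 24 mm holes, collar on the board. The head is a round barrel 28 mm across, from 9 to 35 mm above the collar's underside (this point: 23 mm above it). A spout reaches 46 mm out along +x near the top: close the fingers along y.
- pump_mid_collar (a point): Centre of the underside of that pump's collar (31 mm across), which lands on the bottle's rim. Below it: a black push-in stopper 20.5 mm across, 16 mm long, its foot tapered to 16 mm. Pressing it home through the bottle's silicone ring takes some 4 to 10 N.
- pump_mid_tip (a point): Lower end of that pump's milky dip tube, 8 mm across, 71 mm below the collar's underside.
- pump_long_grip (a point): Centre of the copper-coloured head of the pump with the 88 mm tube; z up its axis. Loose, 60 g; starts upright in any one of the stand's three 24 mm holes, collar on the board. The head is a round barrel 28 mm across, from 9 to 35 mm above the collar's underside (this point: 23 mm above it). A spout reaches 46 mm out along +x near the top: close the fingers along y.
- pump_long_collar (a point): Centre of the underside of that pump's collar (31 mm across), which lands on the bottle's rim. Below it: a black push-in stopper 20.5 mm across, 16 mm long, its foot tapered to 16 mm. Pressing it home through the bottle's silicone ring takes some 4 to 10 N.
- pump_long_tip (a point): Lower end of that pump's milky dip tube, 8 mm across, 88 mm below the collar's underside.
Mind the look-alikes: they are no part of the job. Leave any yellow look-alike of the part that bears pump_short_grip alone.

How it is judged:
On the way, in this order (a step that is already met when the one before it is completed fails the run):
1. the dip rod stands on the bottom of the bottle (contact force between rod and bottle_floor_c0 above 0.2 N and horizontal distance between rod_tip and mouth below 0.025 m), for 0.2 s.
2. the dip rod is back in its hole in the stand, let go (horizontal distance between rod_tip and rod_hole below 0.02 m and z of rod_tip in the frame of stand below 0.02 m and angle between rod_tip's own z axis and vertical below 0.2 rad and contact force between the fingers and rod below 0.05 N), for 0.2 s.
At the end, for the whole second after the job is handed in: One pump sits in the upright, resting bottle: collar within 2.5 mm of the rim, 4 mm of centre, 0.06 rad; tube ends at most 20 mm above the bottom. The other pumps are within 15 mm of their start. The rod stands in its stand hole (tip within 20 mm of the axis, under 20 mm high, tilt < 0.2 rad) (((z of pump_short_collar in the frame of mouth below 0.0025 m and horizontal distance between pump_short_collar and mouth below 0.004 m and angle between the z axis of pump_short_collar and the z axis of mouth, either way round below 0.06 rad and distance between pump_short_tip and bottle_floor_c0 below 0.0235 m and distance of each of pump_mid_grip, pump_long_grip from where it was at the start of the episode below 0.015 m) or (z of pump_mid_collar in the frame of mouth below 0.0025 m and horizontal distance between pump_mid_collar and mouth below 0.004 m and angle between the z axis of pump_mid_collar and the z axis of mouth, either way round below 0.06 rad and distance between pump_mid_tip and bottle_floor_c0 below 0.0235 m and distance of each of pump_short_grip, pump_long_grip from where it was at the start of the episode below 0.015 m) or (z of pump_long_collar in the frame of mouth below 0.0025 m and horizontal distance between pump_long_collar and mouth below 0.004 m and angle between the z axis of pump_long_collar and the z axis of mouth, either way round below 0.06 rad and distance between pump_long_tip and bottle_floor_c0 below 0.0235 m and distance of each of pump_short_grip, pump_mid_grip from where it was at the start of the episode below 0.015 m)) and horizontal distance between rod_tip and rod_hole below 0.02 m and z of rod_tip in the frame of stand below 0.02 m and angle between rod_tip's own z axis and vertical below 0.2 rad and angle between mouth's own z axis and vertical below 0.05 rad and height (world z) of mouth between 0.112 and 0.125 m and linear speed of bottle below 0.02 m/s); the robot touches nothing.
It fails at once if the dip rod is pushed against the bottle with more than 25 N (contact force between rod and bottle above 25 N).
It fails at once if a pump is pushed against the bottle with more than 60 N (contact force between any of pump_short, pump_mid, pump_long and bottle above 60 N).
It fails at once if the bottle is tipped by more than 0.35 rad (angle between mouth's own z axis and vertical above 0.35 rad).
It fails at once if the rice bowl or the salt shaker is pushed more than 30 mm (distance of any of rice_bowl, salt_shaker from where it was at the start of the episode above 0.03 m).
It also fails if it takes over 64 s, if anything falls off the work surface, if the arm or the gripper's body presses on something with over 40 N, if the wrist force passes 120 N, or if a joint passes its speed limit or range.

## Working session

There is one attempt and no reset: what is moved stays moved. The work goes in short steps, Python scripts to look and compute and a tool call to move; the robot and the scene stay as the last step left them, time stands still between calls to the robot, and variables do not carry over. Pictures are saved under pics/ and viewed, about 8 in all and at most 12, crops included, and the job is handed in when it is done.

Besides the shell and the picture viewer there is one more tool, called after "Call:" in YAML: its name, and indented under it one key for each argument. jog_arm: Moves the arm, as the interface text tells. Its arguments: {"type":"object","properties":{"plan":{"type":"array"},"grip":{"type":"number"},"newtons":{"type":"number"}},"required":["plan"]}

```bash
mkdir -p pics; cat > h.py <<'E'
import numpy as np, cv2
from station import *
def ray(c,u,v):
    f=210/np.tan(np.radians(c['vfov'])/2); M=np.array(c['world_from_camera'])
    d=M[:3,:3]@np.array([(u-c['cx'])/f,-(v-c['cy'])/f,-1]); return M[:3,3],d
def atz(c,u,v,z):
    o,d=ray(c,u,v); return o+d*(z-o[2])/d[2]
def proj(c,p):
    f=210/np.tan(np.radians(c['vfov'])/2); M=np.linalg.inv(np.array(c['world_from_camera']))
    q=M[:3,:3]@np.array(p)+M[:3,3]; return np.array([c['cx']-f*q[0]/q[2],c['cy']+f*q[1]/q[2]])
def save(c,n): cv2.imwrite('pics/'+n+'.png',c['img'][:,:,::-1])
E
python3 - <<'E'
from h import *
np.set_printoptions(precision=4,suppress=True)
s=state(); print(s['ee_pos'],s['orientation'],s['width'],s['clock'],tcp_to_grasp)
ims=[]
for n in ['side','top']:
    c=capture(n); ims.append(c['img']); print(n,c['vfov'],c['cx'],c['cy'],{k:v for k,v in c.items() if k not in('img','vfov','cx','cy')})
    save(c,n+'0')
    for t in ['bottle','mouth','rod_grip','rod_tip','stand','rod_hole','rice_bowl','salt_shaker','pump_short_grip','pump_mid_grip','pump_long_grip','pump_short_collar','pump_mid_collar','pump_long_collar']:
        print(t,[(np.array(r['position']),round(r['score'],2)) for r in place_of(n,t)[:3]])
E
```

```text
[ 0.1925 -0.541   0.2301] [-0.1194 -0.6968 -0.1211  0.6968] 0.08565982756539292 0.0 0.0187
side 50.101292183675426 276.3384764786231 207.56891962525367 {'world_from_camera': array([[-0.9421,  0.1803, -0.2827,  0.2722],
       [-0.3353, -0.4963,  0.8008,  0.6627],
       [ 0.0041,  0.8492,  0.528 ,  0.6595],
       [ 0.    ,  0.    ,  0.    ,  1.    ]])}
bottle [(array([ 0.4473, -0.0135, -0.    ]), 0.94)]
mouth [(array([ 0.4448, -0.0184,  0.1198]), 0.71)]
rod_grip [(array([0.572 , 0.08  , 0.1401]), 0.69)]
rod_tip []
stand [(array([ 0.581 , -0.016 , -0.0027]), 0.94)]
rod_hole [(array([0.5778, 0.0864, 0.1001]), 0.86)]
rice_bowl [(array([ 0.5813, -0.4174, -0.0021]), 0.83)]
salt_shaker [(array([ 0.712 ,  0.1149, -0.0024]), 0.7), (array([ 0.5779, -0.0003,  0.1235]), 0.43)]
pump_short_grip [(array([ 0.3931, -0.156 ,  0.013 ]), 0.68), (array([0.5732, 0.0833, 0.1394]), 0.32), (array([0.5776, 0.0014, 0.1244]), 0.22)]
pump_mid_grip [(array([ 0.5789, -0.0015,  0.1225]), 0.72)]
pump_long_grip [(array([ 0.583 , -0.1265,  0.1253]), 0.55), (array([0.5731, 0.0864, 0.1023]), 0.17)]
pump_short_collar [
[... 732 characters left out ...]
0.0816, 0.1437]), 0.46)]
rod_tip []
stand [(array([ 0.5781, -0.0205,  0.003 ]), 0.59)]
rod_hole [(array([0.573 , 0.0829, 0.0983]), 0.75)]
rice_bowl [(array([ 0.5799, -0.4125,  0.0022]), 0.58)]
salt_shaker [(array([ 0.7105,  0.1138, -0.0003]), 0.77)]
pump_short_grip [(array([ 0.5811, -0.0673,  0.1203]), 0.72), (array([ 0.3934, -0.1535,  0.0093]), 0.67)]
pump_mid_grip [(array([0.5807, 0.0024, 0.1218]), 0.57)]
pump_long_grip [(array([ 0.578 , -0.1283,  0.1274]), 0.72)]
pump_short_collar [(array([ 0.4093, -0.155 ,  0.0173]), 0.53), (array([ 0.5799, -0.0682,  0.0999]), 0.48)]
pump_mid_collar [(array([ 0.5795, -0.0001,  0.1004]), 0.49)]
pump_long_collar [(array([ 0.5846, -0.1266,  0.0993]), 0.78)]
```

View pics/side0.png

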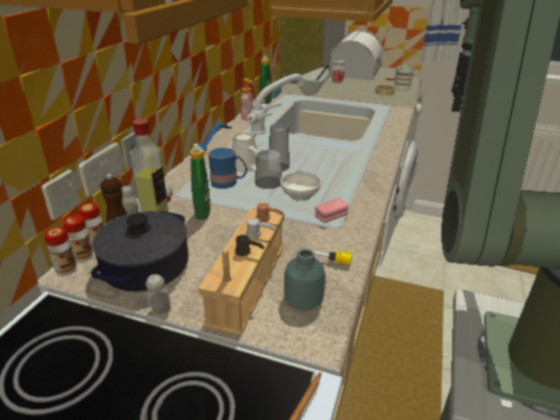

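View pics/top0.png

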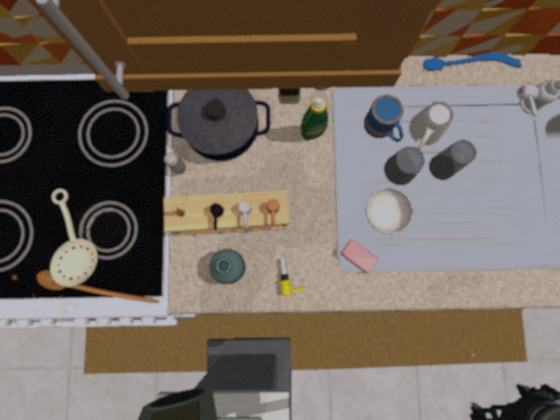

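```bash
python3 - <<'E'
from scipy.spatial.transform import Rotation as R
s=[-0.1194,-0.6968,-0.1211,0.6968]
print(R.from_quat(s[1:]+s[:1]).as_matrix().round(3))
E
```

```text
[[-0.     0.335 -0.942]
 [ 0.002 -0.942 -0.335]
 [-1.    -0.002 -0.   ]]
```

The side picture shows the stand (about 245,265), the bottle (305,280) and the yellow look-alike lying at (335,257). The top picture shows, from left to right, the rod (180,212), black pump (217,212), silver pump (244,210) and copper pump (272,207). The networks agree with this. I'm moving above the rod.

Call:
jog_arm:
  plan:
    - [[-30, -459, -570], [20, 0, 0]]
    - [[-30, -459, -570], [20, 0, 0]]
    - [[-30, -459, -570], [20, 0, 0]]
    - [[-30, -459, -570], [20, 0, 0]]
    - [[-30, -459, -570], [20, 0, 0]]
    - [[-30, -459, -570], [20, 0, 0]]
    - [[-30, -459, -570], [20, 0, 0]]
    - [[-30, -459, -570], [20, 0, 0]]
    - [[-30, -459, -570], [20, 0, 0]]
    - [[-30, -459, -570], [20, 0, 0]]
  grip: 0.3
  newtons: 40

```text
clock: 2.5
ee_pos: [0.455, -0.1145, 0.2523]
orientation: [-0.002, 0.708, -0.003, -0.707]
force: [0.8, -1.2, -0.7]
width: 0.0599
```

Call:
jog_arm:
  plan:
    - [[-6, -190, -115], [0, 0, 0]]
    - [[-6, -190, -115], [0, 0, 0]]
    - [[-6, -190, -115], [0, 0, 0]]
    - [[-6, -190, -115], [0, 0, 0]]
    - [[-6, -190, -115], [0, 0, 0]]
    - [[-6, -190, -115], [0, 0, 0]]
    - [[-6, -190, -115], [0, 0, 0]]

```text
clock: 3.2
ee_pos: [0.5703, 0.0729, 0.2574]
orientation: [0.002, -0.707, 0.002, 0.707]
force: [-0.1, -0.2, -0.7]
width: 0.0601
```

```bash
python3 - <<'E'
from h import *
np.set_printoptions(precision=4,suppress=True)
c=capture('wrist'); save(c,'w1'); print(c['vfov'],c['world_from_camera'],c['cx'],c['cy'])
s=state(); print(s['ee_pos'],s['orientation'])
for t in ['rod_grip','rod_hole','mouth','pump_mid_grip']:
    print(t,[(np.array(r['position']),round(r['score'],2)) for r in place_of('wrist',t)[:3]])
E
```

```text
59.11587511802949 [[-0.0069  0.9531  0.3024  0.6482]
 [-1.     -0.0065 -0.0024  0.0734]
 [-0.0003 -0.3025  0.9532  0.3987]
 [ 0.      0.      0.      1.    ]] 280.0642891700848 208.75565887477526
[0.5701 0.0722 0.2575] [ 0.0024 -0.7068  0.0029  0.7074]
rod_grip [(array([0.5716, 0.0838, 0.1398]), 0.58)]
rod_hole [(array([0.5746, 0.0867, 0.0962]), 0.86), (array([ 0.5801, -0.0662,  0.1026]), 0.68)]
mouth []
pump_mid_grip [(array([0.5777, 0.0054, 0.1216]), 0.65)]
```

View pics/w1.png

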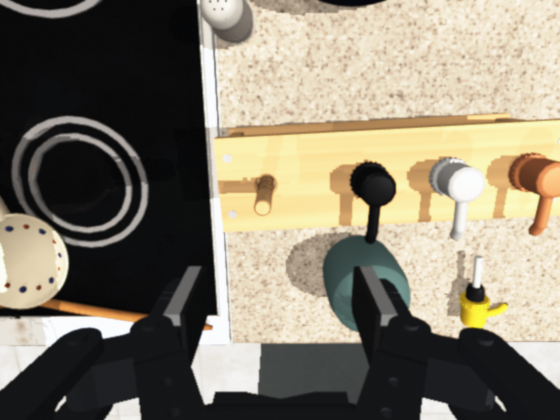

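The wrist view shows the rod top at about (264,208), the black head top at (378,187), silver at (465,183) and copper at (552,178).

```bash
python3 - <<'E'
from h import *
np.set_printoptions(precision=4,suppress=True)
c=capture('wrist'); 
for u,v,z in [(264,208,.165),(377,187,.135),(466,183,.135),(552,178,.135),(223,143,.1),(233,229,.1),(560,120,.1),(560,216,.1)]: print(u,v,atz(c,u,v,z))
c=capture('top')
for n,t in [('top','bottle'),('top','mouth')]:
    m=regions_of(n,t)
    for r in m[:1]:
        ys,xs=np.where(r['region']); print(t,r['score'],xs.min(),xs.max(),ys.min(),ys.max(),xs.mean(),ys.mean())
cv2.imwrite('pics/tb.png',cv2.resize(c['img'][180:300,160:300,::-1],None,fx=5,fy=5,interpolation=cv2.INTER_CUBIC))
E
```

```text
264 208 [0.5745 0.0834 0.165 ]
377 187 [0.5804 0.0015 0.135 ]
466 183 [ 0.5828 -0.0634  0.135 ]
552 178 [ 0.5859 -0.1256  0.135 ]
223 143 [0.6091 0.1182 0.1   ]
233 229 [0.5354 0.1138 0.1   ]
560 120 [ 0.6244 -0.1481  0.1   ]
560 216 [ 0.5445 -0.1655  0.1   ]
bottle 0.59 209 244 248 283 226.7417746759721 265.80059820538384
mouth 0.87 209 245 248 283 227.11809523809524 265.9685714285714
```

View pics/tb.png

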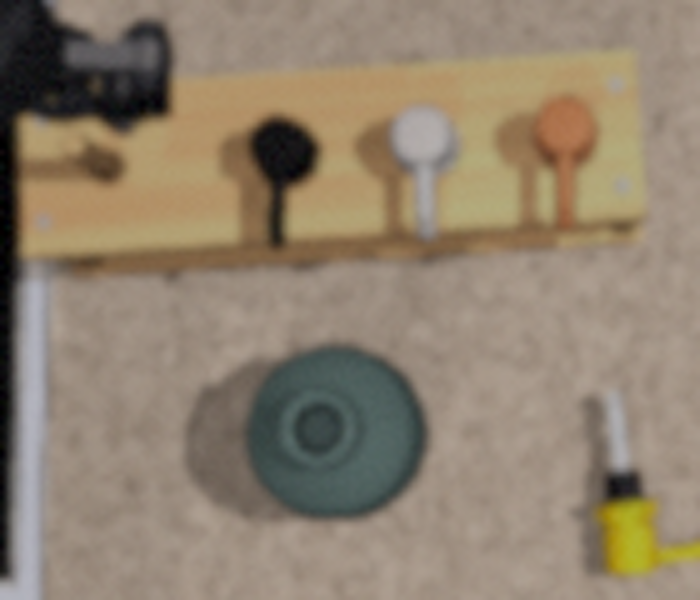

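Call:
jog_arm:
  plan:
    - [[0, -11, -4], [0, 0, 0]]
    - [[50, -11, -4], [0, 0, 0]]
    - [[95, -11, -4], [0, 0, 0]]
    - [[125, -11, -4], [0, 0, 0]]
    - [[135, -11, -4], [0, 0, 0]]
    - [[135, -11, -4], [0, 0, 0]]

```text
clock: 4.25
ee_pos: [0.5736, 0.0843, 0.1211]
orientation: [0.003, -0.706, 0.002, 0.708]
force: [0.0, 1.0, 0.2]
width: 0.0598
```

```bash
python3 - <<'E'
from h import *
np.set_printoptions(precision=4,suppress=True)
s=state(); print(s['ee_pos'],s['clock'],s['force'])
c=capture('wrist'); save(c,'w2')
c=capture('top'); print('mouth',atz(c,223.8,265.6,.118)); print('pumps',atz(c,216.8,209.9,.135),atz(c,244.4,206.5,.135),atz(c,273.2,206,.135))
E
```

```text
[0.5736 0.0843 0.1211] 4.25 [0.0008 1.0066 0.2312]
mouth [ 0.449  -0.0185  0.118 ]
pumps [ 0.5734 -0.0043  0.135 ] [ 0.5801 -0.0666  0.135 ] [ 0.5802 -0.1316  0.135 ]
```

View pics/w2.png

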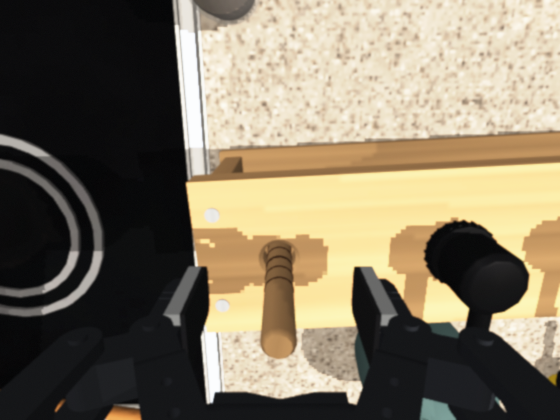

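The rod stands between the open fingers, with its top at (279,345) and its hole at (279,252). I'm closing on it.

Call:
jog_arm:
  plan:
    - [[0, 0, 0], [0, 0, 0]]
    - [[0, 0, 0], [0, 0, 0]]
    - [[0, 0, 0], [0, 0, 0]]
    - [[0, 0, 0], [0, 0, 0]]
    - [[0, 0, 0], [0, 0, 0]]
    - [[0, 0, 0], [0, 0, 0]]
  grip: 1
  newtons: 50

```text
clock: 4.95
ee_pos: [0.5756, 0.0841, 0.1241]
orientation: [-0.003, 0.708, -0.002, -0.706]
force: [0.0, 1.1, 6.8]
width: 0.0105
```

```bash
python3 - <<'E'
from h import *
np.set_printoptions(precision=4,suppress=True)
s=state(); print(s['ee_pos'],s['width'],s['force'])
c=capture('wrist'); print(c['world_from_camera'][:3,3],atz(c,279,345,.165),atz(c,279,252,.1))
E
```

```text
[0.5756 0.0841 0.1241] 0.010495506433832872 [0.0231 1.0981 6.8073]
[0.653  0.0843 0.2656] [0.5755 0.0855 0.165 ] [0.579  0.0857 0.1   ]
```

Call:
jog_arm:
  plan:
    - [[-25, 0, 0], [0, 0, 0]]
    - [[-65, 0, 0], [0, 0, 0]]
    - [[-110, 0, 0], [0, 0, 0]]
    - [[-145, 0, 0], [0, 0, 0]]
    - [[-145, 0, 0], [0, 0, 0]]
    - [[-145, 30, 35], [0, 0, 0]]
    - [[-145, 60, 75], [0, 0, 0]]
    - [[-145, 85, 110], [0, 0, 0]]
    - [[-145, 101, 125], [0, 0, 0]]
    - [[-145, 101, 125], [0, 0, 0]]

```text
clock: 6.0
ee_pos: [0.4464, -0.0176, 0.2663]
orientation: [0.004, -0.706, 0.004, 0.708]
force: [-0.6, 0.9, -0.1]
width: 0.0104
```

```bash
python3 - <<'E'
from h import *
np.set_printoptions(precision=4,suppress=True)
s=state(); print(s['ee_pos'],s['width'],s['force'])
c=capture('wrist');d=capture('side'); np.savez('c3.npz',w=c['world_from_camera'],wi=np.array([c['vfov'],c['cx'],c['cy']]))
print(c['world_from_camera'])
a=cv2.resize(c['img'][220:400,190:370],(540,540),interpolation=cv2.INTER_CUBIC)
b=cv2.resize(d['img'][190:320,270:340],(290,540),interpolation=cv2.INTER_CUBIC)
cv2.imwrite('pics/w3.png',np.hstack([a,b[:,:250]])[:,:,::-1])
E
```

```text
[ 0.4464 -0.0176  0.2663] 0.010409356363688359 [-0.646   0.8829 -0.1225]
[[-0.0112  0.9525  0.3042  0.5246]
 [-0.9999 -0.0105 -0.0039 -0.0174]
 [-0.0006 -0.3043  0.9526  0.4074]
 [ 0.      0.      0.      1.    ]]
```

View pics/w3.png

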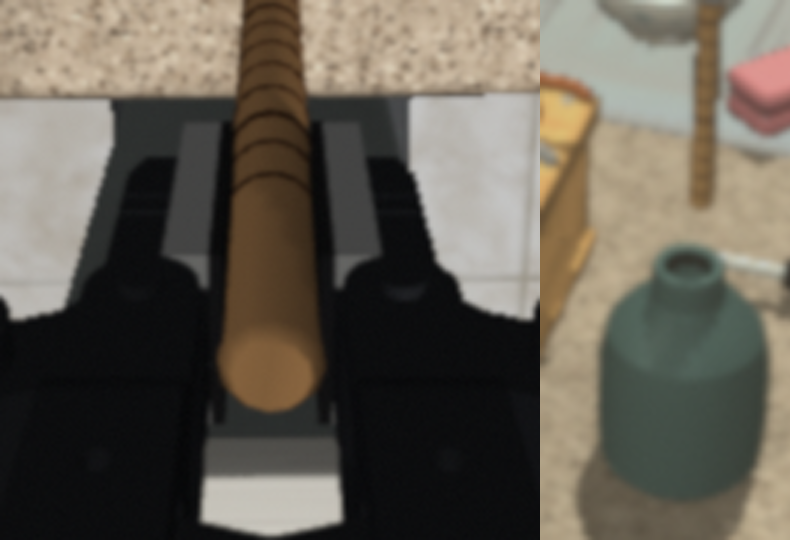

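```bash
python3 - <<'E'
from h import *
np.set_printoptions(precision=4,suppress=True)
p=state()['ee_pos']
c=capture('wrist');d=capture('side');t=capture('top')
for n,k in [('side',d),('wrist',c)]:
  for h in (-.113,-.06,.0): print(n,h,proj(k,np.array(p)+[0,0,h]))
print('mouth side',atz(d,305.7,253.5,.118), 'rodtip@side',atz(d,309.1,236.5,p[2]-.113))
a=cv2.resize(c['img'][80:260,190:370],(540,540),interpolation=cv2.INTER_CUBIC)
cv2.imwrite('pics/w4.png',a[:,:,::-1])
E
```

```text
side -0.113 [307.3052 239.1471]
side -0.06 [308.4622 215.9163]
side 0.0 [309.8695 187.6579]
wrist -0.113 [281.8135 205.1056]
wrist -0.06 [282.0867 231.7765]
wrist 0.0 [282.6066 282.5278]
mouth side [ 0.4508 -0.0175  0.118 ] rodtip@side [ 0.4478 -0.0258  0.154 ]
```

View pics/w4.png

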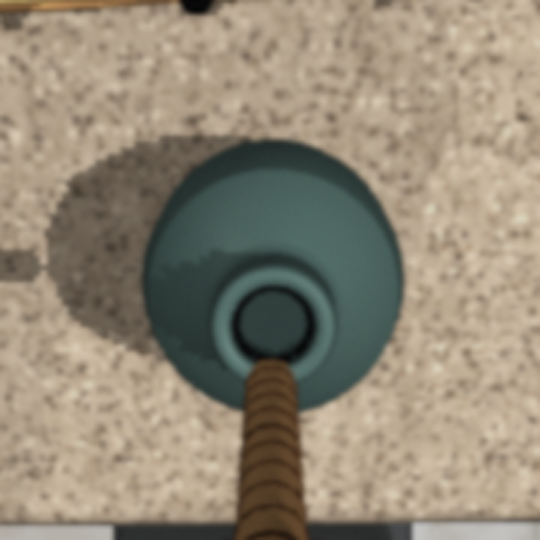

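The wrist crop shows the rod tip at about (272,370) and the mouth centre at (273,323), which are px (280.5,203.4) and (281.2,187.7).

```bash
python3 - <<'E'
from h import *
np.set_printoptions(precision=4,suppress=True)
p=state()['ee_pos'];c=capture('wrist');print(p)
print('mouth',atz(c,281.2,187.7,.118),'tip',atz(c,280.6,203.4,p[2]-.113))
E
```

```text
[ 0.4495 -0.0157  0.2674]
mouth [ 0.4531 -0.0154  0.118 ] tip [ 0.4508 -0.0149  0.1544]
```

Call:
jog_arm:
  plan:
    - [[0, 0, -2], [0, 0, 0]]
    - [[12, 0, -2], [0, 0, 0]]
    - [[25, 0, -2], [0, 0, 0]]
    - [[32, 0, -2], [0, 0, 0]]
    - [[38, 0, -2], [0, 0, 0]]
    - [[44, 0, -2], [0, 0, 0]]
    - [[50, 0, -2], [0, 0, 0]]
    - [[50, 0, -2], [0, 0, 0]]

```text
clock: 7.1
ee_pos: [0.4503, -0.0162, 0.2168]
orientation: [0.003, -0.707, 0.002, 0.708]
force: [-0.3, 0.1, -0.8]
width: 0.0106
```

```bash
python3 - <<'E'
from h import *
np.set_printoptions(precision=4,suppress=True)
s=state();c=capture('wrist');d=capture('side');print(s['ee_pos'],s['force'])
a=cv2.resize(c['img'][80:260,190:370],(540,540),interpolation=cv2.INTER_CUBIC)
b=cv2.resize(d['img'][190:320,270:340],(290,540),interpolation=cv2.INTER_CUBIC)
cv2.imwrite('pics/w5.png',np.hstack([a,b[:,:250]])[:,:,::-1])
E
```

```text
[ 0.4503 -0.0162  0.2168] [-0.2583  0.1112 -0.7521]
```

View pics/w5.png

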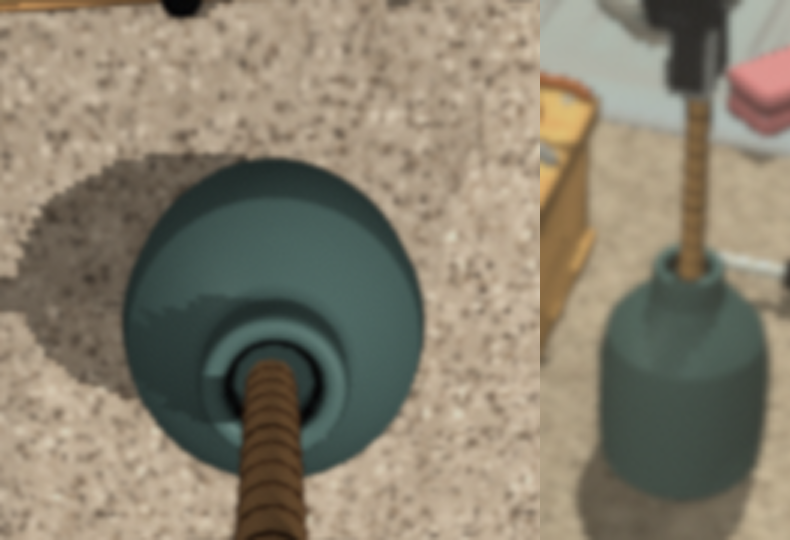

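The rod tip is inside the mouth, centred, with no force. I'm continuing down.

Call:
jog_arm:
  plan:
    - [[6, 0, 0], [0, 0, 0]]
    - [[14, 0, 0], [0, 0, 0]]
    - [[22, 0, 0], [0, 0, 0]]
    - [[30, 0, 0], [0, 0, 0]]
    - [[36, 0, 0], [0, 0, 0]]
    - [[38, 0, 0], [0, 0, 0]]
    - [[38, 0, 0], [0, 0, 0]]

```text
clock: 7.9
ee_pos: [0.4506, -0.0162, 0.1792]
orientation: [0.003, -0.707, 0.003, 0.707]
force: [-0.4, -0.3, -0.1]
width: 0.0108
```

Call:
jog_arm:
  plan:
    - [[1, 0, 0], [0, 0, 0]]
    - [[2, 0, 0], [0, 0, 0]]
    - [[3, 0, 0], [0, 0, 0]]
    - [[4, 0, 0], [0, 0, 0]]
    - [[5, 0, 0], [0, 0, 0]]
    - [[6, 0, 0], [0, 0, 0]]

```text
clock: 8.5
ee_pos: [0.4509, -0.0163, 0.1737]
orientation: [-0.003, 0.707, -0.003, -0.707]
force: [0.4, -1.0, -0.5]
width: 0.0109
```

Call:
jog_arm:
  plan:
    - [[1, 0, 0], [0, 0, 0]]
    - [[2, 0, 0], [0, 0, 0]]
    - [[3, 0, 0], [0, 0, 0]]
    - [[4, 0, 0], [0, 0, 0]]
    - [[5, 0, 0], [0, 0, 0]]
    - [[6, 0, 0], [0, 0, 0]]
    - [[7, 0, 0], [0, 0, 0]]
    - [[8, 0, 0], [0, 0, 0]]

```text
clock: 9.3
ee_pos: [0.4509, -0.0163, 0.1657]
orientation: [-0.003, 0.707, -0.003, -0.707]
force: [0.9, 1.0, -0.1]
width: 0.0104
```

Call:
jog_arm:
  plan:
    - [[1, 0, 0], [0, 0, 0]]
    - [[2, 0, 0], [0, 0, 0]]
    - [[3, 0, 0], [0, 0, 0]]
    - [[4, 0, 0], [0, 0, 0]]
    - [[5, 0, 0], [0, 0, 0]]
    - [[6, 0, 0], [0, 0, 0]]

```text
clock: 9.9
ee_pos: [0.4515, -0.0164, 0.1607]
orientation: [-0.003, 0.708, -0.003, -0.707]
force: [-1.4, 0.1, 8.6]
width: 0.0108
```

Call:
jog_arm:
  plan:
    - [[0, 0, 0], [0, 0, 0]]
    - [[0, 0, 0], [0, 0, 0]]

```text
clock: 10.1
ee_pos: [0.4514, -0.0164, 0.1608]
orientation: [-0.002, 0.707, -0.003, -0.707]
force: [-1.0, -0.2, 4.5]
width: 0.0107
```

Call:
jog_arm:
  plan:
    - [[-1.5, 0, 0], [0, 0, 0]]
    - [[-1.5, 0, 0], [0, 0, 0]]
    - [[-1.5, 0, 0], [0, 0, 0]]

```text
clock: 10.4
ee_pos: [0.4507, -0.0163, 0.161]
orientation: [0.003, -0.707, 0.003, 0.707]
force: [0.5, 0.4, -0.6]
width: 0.0104
```

```bash
python3 - <<'E'
from h import *
np.set_printoptions(precision=4,suppress=True)
s=state();c=capture('wrist');d=capture('side');print(s['ee_pos'],s['force'],s['clock'])
a=cv2.resize(c['img'][140:340,180:380],(440,440),interpolation=cv2.INTER_CUBIC)
b=cv2.resize(d['img'][200:275,285:335],(360,540),interpolation=cv2.INTER_CUBIC)
b=cv2.resize(d['img'][200:275,280:340],(352,440),interpolation=cv2.INTER_CUBIC)
cv2.imwrite('pics/w6.png',np.hstack([a,b])[:,:,::-1])
E
```

```text
[ 0.4507 -0.0163  0.161 ] [ 0.5278  0.4091 -0.5714] 10.4
```

View pics/w6.png

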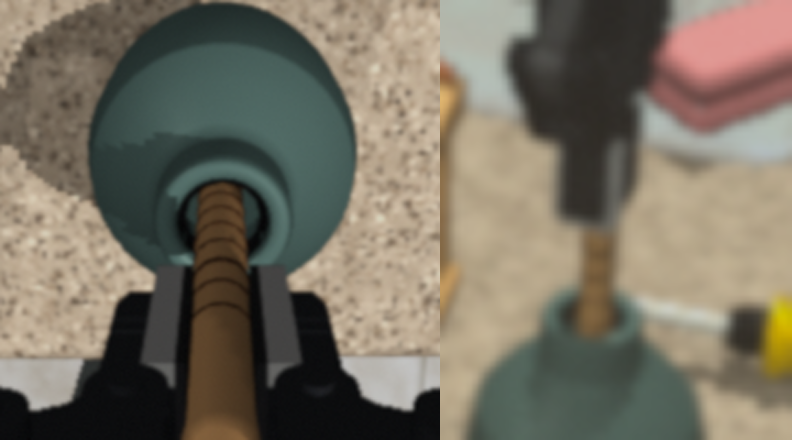

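Call:
jog_arm:
  plan:
    - [[-15, 0, 0], [0, 0, 0]]
    - [[-40, 0, 0], [0, 0, 0]]
    - [[-75, 0, 0], [0, 0, 0]]
    - [[-105, 0, 0], [0, 0, 0]]
    - [[-105, 0, 0], [0, 0, 0]]
    - [[-105, -30, -38], [0, 0, 0]]
    - [[-105, -65, -80], [0, 0, 0]]
    - [[-105, -90, -112], [0, 0, 0]]
    - [[-105, -100, -125], [0, 0, 0]]
    - [[-105, -100, -125], [0, 0, 0]]

```text
clock: 11.5
ee_pos: [0.5773, 0.0843, 0.264]
orientation: [0.002, -0.706, 0.002, 0.708]
force: [-0.7, 0.3, -0.5]
width: 0.0107
```

Call:
jog_arm:
  plan:
    - [[0, 0, 0], [0, 0, 0]]
    - [[0, 0, 0], [0, 0, 0]]

```text
clock: 11.7
ee_pos: [0.5755, 0.0821, 0.2654]
orientation: [0.003, -0.706, 0.003, 0.708]
force: [0.2, -0.4, -1.1]
width: 0.0106
```

Call:
jog_arm:
  plan:
    - [[0, -2, 0], [0, 0, 0]]
    - [[25, -2, 0], [0, 0, 0]]
    - [[42, -2, 0], [0, 0, 0]]
    - [[46, -2, 0], [0, 0, 0]]
    - [[50, -2, 0], [0, 0, 0]]
    - [[54, -2, 0], [0, 0, 0]]
    - [[58, -2, 0], [0, 0, 0]]
    - [[62, -2, 0], [0, 0, 0]]
    - [[66, -2, 0], [0, 0, 0]]
    - [[70, -2, 0], [0, 0, 0]]

```text
clock: 12.7
ee_pos: [0.5767, 0.0848, 0.1961]
orientation: [-0.003, 0.707, -0.003, -0.707]
force: [0.1, 0.9, -1.5]
width: 0.011
```

In the hole without contact force. I'll go on, slowing down near the foot board.

Call:
jog_arm:
  plan:
    - [[12, 0, 0], [0, 0, 0]]
    - [[25, 0, 0], [0, 0, 0]]
    - [[38, 0, 0], [0, 0, 0]]
    - [[50, 0, 0], [0, 0, 0]]
    - [[60, 0, 0], [0, 0, 0]]
    - [[65, 0, 0], [0, 0, 0]]
    - [[67, 0, 0], [0, 0, 0]]
    - [[67, 0, 0], [0, 0, 0]]
    - [[67, 0, 0], [0, 0, 0]]

```text
clock: 13.6
ee_pos: [0.5772, 0.0848, 0.1299]
orientation: [-0.003, 0.708, -0.003, -0.707]
force: [0.4, -0.4, 0.2]
width: 0.0106
```

Call:
jog_arm:
  plan:
    - [[1, 0, 0], [0, 0, 0]]
    - [[2, 0, 0], [0, 0, 0]]
    - [[3, 0, 0], [0, 0, 0]]
    - [[4, 0, 0], [0, 0, 0]]
    - [[5, 0, 0], [0, 0, 0]]

```text
clock: 14.1
ee_pos: [0.5766, 0.0848, 0.1242]
orientation: [0.003, -0.707, 0.003, 0.707]
force: [-0.1, -0.7, -1.2]
width: 0.0107
```

Call:
jog_arm:
  plan:
    - [[1, 0, 0], [0, 0, 0]]
    - [[1, 0, 0], [0, 0, 0]]
    - [[2, 0, 0], [0, 0, 0]]
    - [[2, 0, 0], [0, 0, 0]]

```text
clock: 14.5
ee_pos: [0.5775, 0.0848, 0.124]
orientation: [-0.003, 0.708, -0.003, -0.706]
force: [-1.7, 0.2, 7.9]
width: 0.0107
```

Call:
jog_arm:
  plan:
    - [[1, 0, 0], [0, 0, 0]]
    - [[1, 0, 0], [0, 0, 0]]
    - [[1, 0, 0], [0, 0, 0]]

```text
clock: 14.8
ee_pos: [0.5778, 0.0848, 0.124]
orientation: [-0.002, 0.708, -0.003, -0.706]
force: [-2.7, 0.1, 11.9]
width: 0.0108
```

The same contact in the stand puts the rod offset at 114 mm. The bottle floor is then at about 46.7 mm and the depth at about 71.3 mm. The 71 mm tube would not reliably clear, while the 54 mm tube leaves about 17 mm, so I'm choosing the short pump. I'm releasing the rod.

Call:
jog_arm:
  plan:
    - [[-3, 0, 0], [0, 0, 0]]
    - [[-3, 0, 0], [0, 0, 0]]

```text
clock: 15.0
ee_pos: [0.5768, 0.0848, 0.1244]
orientation: [-0.003, 0.707, -0.003, -0.707]
force: [0.1, -0.4, 0.2]
width: 0.0108
```

Call:
jog_arm:
  plan:
    - [[0, 0, 0], [0, 0, 0]]
    - [[0, 0, 0], [0, 0, 0]]
    - [[0, 0, 0], [0, 0, 0]]
    - [[0, 0, 0], [0, 0, 0]]
    - [[0, 0, 0], [0, 0, 0]]
    - [[-20, 0, 0], [0, 0, 0]]
    - [[-55, 0, 0], [0, 0, 0]]
    - [[-95, 0, 0], [0, 0, 0]]
    - [[-125, 0, 0], [0, 0, 0]]
    - [[-125, 0, 0], [0, 0, 0]]
  grip: 0.4

```text
clock: 16.0
ee_pos: [0.5802, 0.0848, 0.2558]
orientation: [-0.003, 0.711, -0.003, -0.703]
force: [-0.1, -0.5, -0.1]
width: 0.0514
```

Call:
jog_arm:
  plan:
    - [[0, 40, 0], [0, 0, 0]]
    - [[0, 85, 0], [0, 0, 0]]
    - [[0, 125, 0], [0, 0, 0]]
    - [[0, 149, -4], [0, 0, 0]]
    - [[0, 149, -4], [0, 0, 0]]
    - [[0, 149, -4], [0, 0, 0]]
    - [[0, 149, -4], [0, 0, 0]]

```text
clock: 16.7
ee_pos: [0.5792, -0.0632, 0.2486]
orientation: [0.003, -0.707, 0.002, 0.708]
force: [-0.3, -0.7, -0.5]
width: 0.0513
```

```bash
python3 - <<'E'
from h import *
np.set_printoptions(precision=4,suppress=True)
s=state();print(s['ee_pos'],s['force'],s['clock'],s['orientation'])
c=capture('wrist');save(c,'w7'); d=capture('side')
print(c['world_from_camera'])
for n in('wrist','side'):
  for t in ['rod_grip','pump_short_grip','pump_short_collar']: print(n,t,[(np.array(r['position']),round(r['score'],2)) for r in place_of(n,t)[:2]])
cv2.imwrite('pics/w7.png',np.hstack([c['img'],cv2.resize(d['img'][190:330,190:270],(240,420))])[:,:,::-1])
E
```

```text
[ 0.5792 -0.0632  0.2486] [-0.325  -0.6684 -0.5299] 16.7 [ 0.0026 -0.7067  0.0019  0.7075]
[[-0.0071  0.9531  0.3027  0.6571]
 [-1.     -0.0062 -0.0039 -0.0629]
 [-0.0018 -0.3027  0.9531  0.3898]
 [ 0.      0.      0.      1.    ]]
wrist rod_grip [(array([0.5738, 0.0846, 0.1425]), 0.96), (array([ 0.5794, -0.0664,  0.1   ]), 0.54)]
wrist pump_short_grip [(array([ 0.5824, -0.0608,  0.1229]), 0.85), (array([ 0.4505, -0.0175, -0.005 ]), 0.57)]
wrist pump_short_collar [(array([ 0.5808, -0.0636,  0.0972]), 0.59)]
side rod_grip [(array([0.5758, 0.0832, 0.1429]), 0.51)]
side pump_short_grip [(array([ 0.5823, -0.0668,  0.1262]), 0.87), (array([ 0.394 , -0.1581,  0.0116]), 0.76)]
side pump_short_collar [(array([ 0.5785, -0.0665,  0.0975]), 0.89), (array([ 0.4187, -0.1548,  0.0161]), 0.85)]
```

View pics/w7.png

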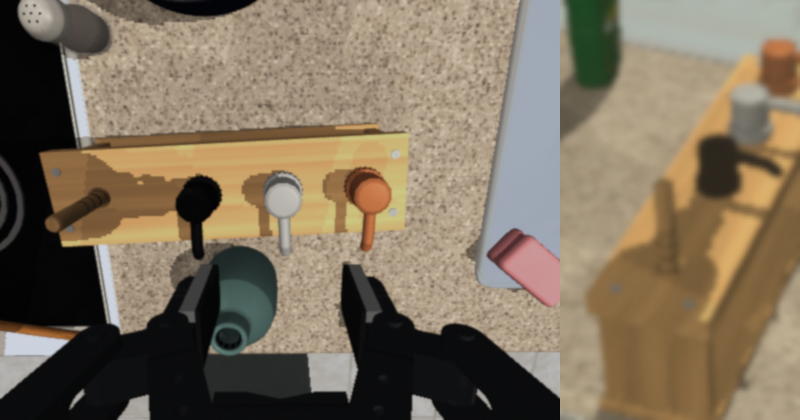

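The rod is back upright in its hole and the silver head is centred between the fingers at (284,199). I'm descending to grasp it.

Call:
jog_arm:
  plan:
    - [[30, 1, -3], [0, 0, 0]]
    - [[75, 1, -3], [0, 0, 0]]
    - [[110, 1, -3], [0, 0, 0]]
    - [[130, 1, -3], [0, 0, 0]]
    - [[140, 1, -3], [0, 0, 0]]
    - [[142, 1, -3], [0, 0, 0]]
    - [[142, 1, -3], [0, 0, 0]]

```text
clock: 17.8
ee_pos: [0.5834, -0.0654, 0.1082]
orientation: [-0.002, 0.708, -0.003, -0.707]
force: [0.1, 0.9, 0.6]
width: 0.0514
```

Call:
jog_arm:
  plan:
    - [[0, 0, 0], [0, 0, 0]]
    - [[0, 0, 0], [0, 0, 0]]
    - [[0, 0, 0], [0, 0, 0]]
    - [[0, 0, 0], [0, 0, 0]]
    - [[0, 0, 0], [0, 0, 0]]
  grip: 1
  newtons: 50

```text
clock: 18.3
ee_pos: [0.5841, -0.0657, 0.1094]
orientation: [-0.002, 0.708, -0.003, -0.706]
force: [0.1, 0.3, 6.1]
width: 0.0265
```

Call:
jog_arm:
  plan:
    - [[-15, 0, 0], [0, 0, 0]]
    - [[-45, 0, 0], [0, 0, 0]]
    - [[-80, 0, 0], [0, 0, 0]]
    - [[-105, 0, 0], [0, 0, 0]]
    - [[-105, 0, 0], [0, 0, 0]]
    - [[-105, -15, 40], [0, 0, 0]]
    - [[-105, -30, 80], [0, 0, 0]]
    - [[-105, -44, 115], [0, 0, 0]]
    - [[-105, -50, 131], [0, 0, 0]]
    - [[-105, -50, 131], [0, 0, 0]]

```text
clock: 19.3
ee_pos: [0.4488, -0.0131, 0.2109]
orientation: [0.003, -0.706, 0.002, 0.708]
force: [0.3, 0.2, -0.6]
width: 0.0267
```

Call:
jog_arm:
  plan:
    - [[0, 0, 0], [0, 0, 0]]
    - [[0, 0, 0], [0, 0, 0]]

```text
clock: 19.5
ee_pos: [0.4528, -0.0147, 0.2123]
orientation: [-0.003, 0.707, -0.003, -0.707]
force: [0.6, 0.6, -0.3]
width: 0.0266
```

```bash
python3 - <<'E'
from h import *
np.set_printoptions(precision=4,suppress=True)
s=state();print(s['ee_pos'],s['force'],s['clock'],s['width'])
c=capture('wrist');d=capture('side'); p=np.array(s['ee_pos'])
for h in(-.0094,-.0634): print(h,proj(c,p+[0,0,h]),proj(d,p+[0,0,h]))
a=cv2.resize(c['img'][120:320,200:360],(440,550),interpolation=cv2.INTER_CUBIC)
b=cv2.resize(d['img'][180:290,270:340],(350,550),interpolation=cv2.INTER_CUBIC)
cv2.imwrite('pics/w8.png',np.hstack([a,b])[:,:,::-1])
E
```

```text
[ 0.4528 -0.0147  0.2123] [ 0.5802  0.5643 -0.2969] 19.5 0.026568528039849385
-0.0094 [282.4513 272.2586] [306.0049 217.8286]
-0.0634 [281.9573 229.7621] [304.9109 241.3623]
```

View pics/w8.png

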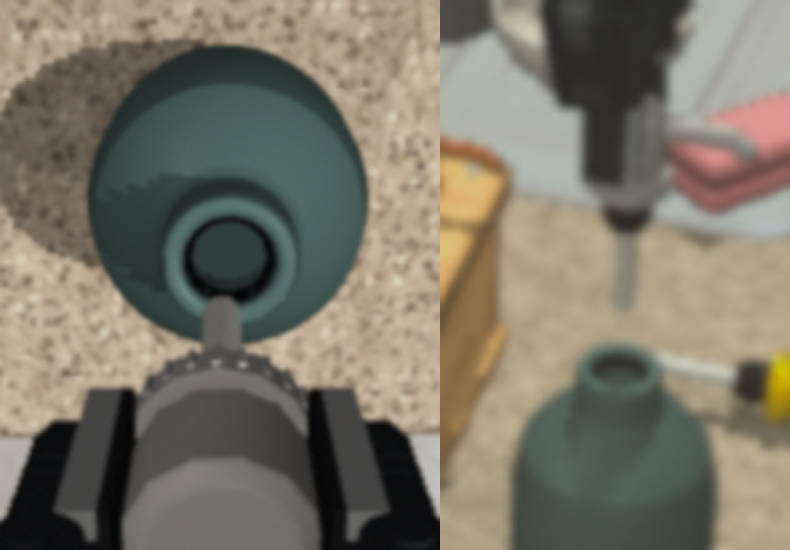

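```bash
python3 - <<'E'
from h import *
np.set_printoptions(precision=4,suppress=True)
s=state();print(s['ee_pos'],s['clock'])
c=capture('wrist');d=capture('side');z=s['ee_pos'][2]-.0634
print('wrist mouth',atz(c,283.6,214.4,.118),'tip',atz(c,280.4,233.3,z))
print('side mouth',atz(d,306,253.8,.118),'tip',atz(d,307,240.8,z))
E
```

```text
[ 0.4528 -0.0147  0.2122] 19.6
wrist mouth [ 0.452 -0.016  0.118] tip [ 0.4505 -0.0138  0.1488]
side mouth [ 0.45   -0.0168  0.118 ] tip [ 0.4495 -0.0179  0.1488]
```

Call:
jog_arm:
  plan:
    - [[0, 1.5, -1], [0, 0, 0]]
    - [[15, 1.5, -1], [0, 0, 0]]
    - [[28, 1.5, -1], [0, 0, 0]]
    - [[34, 1.5, -1], [0, 0, 0]]
    - [[40, 1.5, -1], [0, 0, 0]]
    - [[46, 1.5, -1], [0, 0, 0]]
    - [[52, 1.5, -1], [0, 0, 0]]
    - [[58, 1.5, -1], [0, 0, 0]]
    - [[58, 1.5, -1], [0, 0, 0]]

```text
clock: 20.6
ee_pos: [0.4522, -0.0156, 0.1533]
orientation: [0.003, -0.706, 0.002, 0.708]
force: [-0.2, 0.1, -0.6]
width: 0.0263
```

```bash
python3 - <<'E'
from h import *
np.set_printoptions(precision=4,suppress=True)
s=state();print(s['ee_pos'],s['force'],s['clock'],s['width'])
c=capture('wrist');d=capture('side')
a=cv2.resize(c['img'][160:320,200:360],(440,440),interpolation=cv2.INTER_CUBIC)
b=cv2.resize(d['img'][200:288,270:340],(350,440),interpolation=cv2.INTER_CUBIC)
cv2.imwrite('pics/w9.png',np.hstack([a,b])[:,:,::-1])
E
```

```text
[ 0.4522 -0.0156  0.1533] [-0.1759  0.107  -0.636 ] 20.6 0.026309298522004088
```

View pics/w9.png

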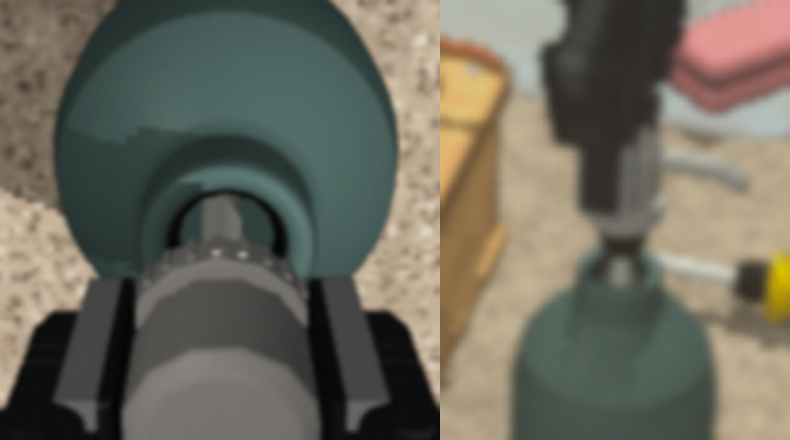

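Call:
jog_arm:
  plan:
    - [[0, 1.2, -1], [0, 0, 0]]
    - [[4, 1.2, -1], [0, 0, 0]]
    - [[8, 1.2, -1], [0, 0, 0]]
    - [[11, 1.2, -1], [0, 0, 0]]
    - [[14, 1.2, -1], [0, 0, 0]]
    - [[16, 1.2, -1], [0, 0, 0]]

```text
clock: 21.3
ee_pos: [0.4537, -0.0169, 0.1378]
orientation: [0.003, -0.707, 0.003, 0.707]
force: [-0.1, 0.8, -0.5]
width: 0.0268
```

Call:
jog_arm:
  plan:
    - [[1, 0, 0], [0, 0, 0]]
    - [[2, 0, 0], [0, 0, 0]]
    - [[3, 0, 0], [0, 0, 0]]
    - [[4, 0, 0], [0, 0, 0]]
    - [[5, 0, 0], [0, 0, 0]]
    - [[6, 0, 0], [0, 0, 0]]
    - [[7, 0, 0], [0, 0, 0]]

```text
clock: 22.0
ee_pos: [0.4541, -0.0168, 0.1316]
orientation: [-0.003, 0.707, -0.002, -0.707]
force: [-2.3, 0.9, 5.9]
width: 0.0262
```

Call:
jog_arm:
  plan:
    - [[1, 0, 0], [0, 0, 0]]
    - [[2, 0, 0], [0, 0, 0]]
    - [[3, 0, 0], [0, 0, 0]]
    - [[4, 0, 0], [0, 0, 0]]
    - [[4, 0, 0], [0, 0, 0]]

```text
clock: 22.5
ee_pos: [0.4542, -0.0171, 0.1273]
orientation: [-0.003, 0.707, -0.003, -0.707]
force: [-1.2, 1.0, 4.0]
width: 0.0265
```

Call:
jog_arm:
  plan:
    - [[1, 0, 0], [0, 0, 0]]
    - [[2, 0, 0], [0, 0, 0]]
    - [[3, 0, 0], [0, 0, 0]]
    - [[3, 0, 0], [0, 0, 0]]

```text
clock: 22.9
ee_pos: [0.4552, -0.0173, 0.1274]
orientation: [-0.002, 0.708, -0.003, -0.706]
force: [-7.9, 2.7, 21.5]
width: 0.0262
```

The hard stop came exactly at the predicted height of TCP 0.1274. I'm unloading and releasing.

Call:
jog_arm:
  plan:
    - [[-3, 0, 0], [0, 0, 0]]
    - [[-3, 0, 0], [0, 0, 0]]
    - [[-3, 0, 0], [0, 0, 0]]

```text
clock: 23.2
ee_pos: [0.4542, -0.0171, 0.1275]
orientation: [-0.003, 0.707, -0.003, -0.707]
force: [-2.0, 0.6, 6.6]
width: 0.026
```

Call:
jog_arm:
  plan:
    - [[0, 0, 0], [0, 0, 0]]
    - [[0, 0, 0], [0, 0, 0]]
    - [[0, 0, 0], [0, 0, 0]]
    - [[0, 0, 0], [0, 0, 0]]
    - [[0, 0, 0], [0, 0, 0]]
    - [[-30, 0, 0], [0, 0, 0]]
    - [[-70, 0, 0], [0, 0, 0]]
    - [[-110, 0, 0], [0, 0, 0]]
    - [[-130, 0, 0], [0, 0, 0]]
    - [[-130, 0, 0], [0, 0, 0]]
  grip: 0.4

```text
clock: 24.2
ee_pos: [0.4565, -0.0176, 0.2614]
orientation: [-0.002, 0.71, -0.003, -0.704]
force: [0.3, -0.7, 0.3]
width: 0.0519
```

```bash
python3 - <<'E'
from h import *
np.set_printoptions(precision=4,suppress=True)
s=state();print(s['ee_pos'],s['force'],s['clock'],s['width'])
c=capture('wrist');d=capture('side')
for n in('wrist','side'):
  for t in ['bottle','mouth','rod_tip','rod_grip','pump_short_collar','pump_short_grip','pump_mid_grip','pump_long_grip']: print(n,t,[(np.array(r['position']),round(r['score'],2)) for r in place_of(n,t)[:2]])
a=cv2.resize(c['img'][120:320,200:360],(352,440),interpolation=cv2.INTER_CUBIC)
b=cv2.resize(d['img'][190:330,200:340],(440,440),interpolation=cv2.INTER_CUBIC)
cv2.imwrite('pics/w10.png',np.hstack([a,b])[:,:,::-1])
E
```

```text
[ 0.4565 -0.0176  0.2614] [ 0.2577 -0.6985  0.3425] 24.2 0.051862601263493534
wrist bottle [(array([ 0.4498, -0.0157, -0.0029]), 0.77)]
wrist mouth []
wrist rod_tip []
wrist rod_grip [(array([0.5738, 0.0867, 0.1422]), 0.56)]
wrist pump_short_collar [(array([ 0.4485, -0.0165,  0.117 ]), 0.89), (array([ 0.4121, -0.1578,  0.0149]), 0.84)]
wrist pump_short_grip [(array([ 0.3942, -0.1551,  0.0154]), 0.97), (array([ 0.4509, -0.0109,  0.142 ]), 0.85)]
wrist pump_mid_grip [(array([0.5746, 0.0039, 0.1233]), 0.75), (array([ 0.4511, -0.0182,  0.1166]), 0.69)]
wrist pump_long_grip [(array([ 0.581 , -0.131 ,  0.1198]), 0.79)]
side bottle [(array([ 0.4508, -0.0144,  0.002 ]), 0.86), (array([ 0.5863, -0.1316,  0.0998]), 0.68)]
side mouth [(array([ 0.4482, -0.0187,  0.1205]), 0.72)]
side rod_tip []
side rod_grip [(array([0.5742, 0.0825, 0.1398]), 0.77)]
side pump_short_collar [(array([ 0.4184, -0.1552,  0.0154]), 0.84), (array([ 0.4533, -0.0172,  0.1164]), 0.65)]
side pump_short_grip [(array([ 0.4514, -0.0164,  0.1457]), 0.69), (array([ 0.3951, -0.1589,  0.0123]), 0.59)]
side pump_mid_grip [(array([ 0.5779, -0.0046,  0.1247]), 0.63)]
side pump_long_grip [(array([ 0.58  , -0.1282,  0.1281]), 0.85)]
```

```bash
python3 -c "
from station import *
print(hand_in())"
```

```text
the job is handed in; nothing more can be done
None
```

I measured the bottle, put the dip rod back, pressed the short (silver, 54 mm tube) pump into the neck, and handed the job in at about 25 s.

- **Depth:** the rod touched the bottle's bottom at TCP z 0.161 and the stand's foot at 0.124. The difference gives an inside depth of about 71 mm, so about 84 mm of rod sticks out above the rim.
- **Pump choice:** the reading was 71.3 mm, and I judge it good to about 1 mm. The 71 mm tube would not reliably clear the bottom, so I took the 54 mm one, which ends about 17 mm above it. If the true depth is a little more than 71 mm, the mid pump would strictly have been the longest that clears.
- **Seating:** the pump went through the ring at about 6 N and stopped hard at TCP z 0.1274, which was the predicted flush height. The peak force was about 21 N straight down, 23 N in all.
- **Last checks:** after letting go, the networks put the collar at z ≈ 0.117 (rim 0.118), within about 4 mm of the mouth in plan. That is no tighter than the networks' own accuracy, so it does not confirm the 4 mm centring limit on its own. The rod and the other two pumps were still at their start places. The hand was clear of everything.
- **Not checked:** the picture limit stopped me viewing the final picture, so the end state rests on the networks and the force and height readings only. I did not measure the bottle's or the pump's tilt at the end, and I did not recheck the rice bowl or salt shaker.

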